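Set the flip tags on the collet stock board

TASK

On the collet board, flip the hinged metal tags so that only the full bins - those with a collet in both pockets - have their tag leaning back towards the bin with the round disc on top; the tag of every other bin must lean towards the robot. Push each wrong tag gently over with the closed fingertips until it lies against its stop (it stays where it is left), without pinching it, and leave alone any tag that is already right. Do not grasp, lift or shift the collets or anything else.

Things in the scene. Friction and masses are not known exactly. Their poses are not given: they have to be found in the camera images.
- board: plain plywood base board, 240 (x) x 300 (y) x 10 mm thick, fixed to the bench; origin at the centre of its underside, x away from the robot, y along the row of stands. Four identical stands are mounted on it in a row along its y, 72 mm apart, 83 mm nearer the robot than its centre
- stand_a: one of four identical fixed steel stands, order varies. Origin on the board's top, 10 mm above the bench, under the tag's hinge; x away from robot, y along the row. Hinge along y at z=20 mm between 30 mm high cheeks (44 wide, 26 in x). Its bin: open steel box, x 96 to 178 mm, y +-21, 22 high, 2 mm walls and floor, two pockets one behind the other, centred at x=117 and 157. Tag to bin: empty lane.
- tag_a (a joint): hinge of the tag on stand_a. 0 rad: tag leans 35 deg from upright to the robot, on its front stop, bar face on top; 0.611 upright; 1.222: leans 35 deg away, to the bin, on its rear stop, disc face on top. Lightly stiff (0.02 N m, about 0.4 N at the edge): stays where left
- tag_a_edge (a point): middle of the free upper edge of the tag on stand_a: aluminium plate 34 mm wide, 4 thick, reaching 60 mm from its hinge; a raised round disc (22 mm across, 2 high) on one face, a narrow raised bar on the other. The edge is 79 mm above the bench at either stop, 90 mm upright
- stand_b: one of four identical fixed steel stands, order varies. Origin on the board's top, 10 mm above the bench, under the tag's hinge; x away from robot, y along the row. Hinge along y at z=20 mm between 30 mm high cheeks (44 wide, 26 in x). Its bin: open steel box, x 96 to 178 mm, y +-21, 22 high, 2 mm walls and floor, two pockets one behind the other, centred at x=117 and 157. Tag to bin: empty lane.
- tag_b (a joint): hinge of the tag on stand_b. 0 rad: tag leans 35 deg from upright to the robot, on its front stop, bar face on top; 0.611 upright; 1.222: leans 35 deg away, to the bin, on its rear stop, disc face on top. Lightly stiff (0.02 N m, about 0.4 N at the edge): stays where left
- tag_b_edge (a point): middle of the free upper edge of the tag on stand_b: aluminium plate 34 mm wide, 4 thick, reaching 60 mm from its hinge; a raised round disc (22 mm across, 2 high) on one face, a narrow raised bar on the other. The edge is 79 mm above the bench at either stop, 90 mm upright
- stand_c: one of four identical fixed steel stands, order varies. Origin on the board's top, 10 mm above the bench, under the tag's hinge; x away from robot, y along the row. Hinge along y at z=20 mm between 30 mm high cheeks (44 wide, 26 in x). Its bin: open steel box, x 96 to 178 mm, y +-21, 22 high, 2 mm walls and floor, two pockets one behind the other, centred at x=117 and 157. Tag to bin: empty lane.
- tag_c (a joint): hinge of the tag on stand_c. 0 rad: tag leans 35 deg from upright to the robot, on its front stop, bar face on top; 0.611 upright; 1.222: leans 35 deg away, to the bin, on its rear stop, disc face on top. Lightly stiff (0.02 N m, about 0.4 N at the edge): stays where left
- tag_c_edge (a point): middle of the free upper edge of the tag on stand_c: aluminium plate 34 mm wide, 4 thick, reaching 60 mm from its hinge; a raised round disc (22 mm across, 2 high) on one face, a narrow raised bar on the other. The edge is 79 mm above the bench at either stop, 90 mm upright
- stand_d: one of four identical fixed steel stands, order varies. Origin on the board's top, 10 mm above the bench, under the tag's hinge; x away from robot, y along the row. Hinge along y at z=20 mm between 30 mm high cheeks (44 wide, 26 in x). Its bin: open steel box, x 96 to 178 mm, y +-21, 22 high, 2 mm walls and floor, two pockets one behind the other, centred at x=117 and 157. Tag to bin: empty lane.
- tag_d (a joint): hinge of the tag on stand_d. 0 rad: tag leans 35 deg from upright to the robot, on its front stop, bar face on top; 0.611 upright; 1.222: leans 35 deg away, to the bin, on its rear stop, disc face on top. Lightly stiff (0.02 N m, about 0.4 N at the edge): stays where left
- tag_d_edge (a point): middle of the free upper edge of the tag on stand_d: aluminium plate 34 mm wide, 4 thick, reaching 60 mm from its hinge; a raised round disc (22 mm across, 2 high) on one face, a narrow raised bar on the other. The edge is 79 mm above the bench at either stop, 90 mm upright
- collet_a1: loose steel spring collet, 29 mm across, 32 mm high, standing on its nose in a pocket of one of the bins, its head 12 mm above the bin's rim; origin at the centre of its underside
- collet_a2: loose steel spring collet, 29 mm across, 32 mm high, standing on its nose in a pocket of one of the bins, its head 12 mm above the bin's rim; origin at the centre of its underside
- collet_b1: loose steel spring collet, 29 mm across, 32 mm high, standing on its nose in a pocket of one of the bins, its head 12 mm above the bin's rim; origin at the centre of its underside
- collet_b2: loose steel spring collet, 29 mm across, 32 mm high, standing on its nose in a pocket of one of the bins, its head 12 mm above the bin's rim; origin at the centre of its underside
- collet_c1: loose steel spring collet, 29 mm across, 32 mm high, standing on its nose in a pocket of one of the bins, its head 12 mm above the bin's rim; origin at the centre of its underside
- nut: loose steel hex nut, 22 x 26 x 12 mm, lying on the board between the two middle bins; origin at the centre of its underside. Not part of the job
- spanner: loose open-ended spanner, 152 x 23 x 8 mm, lying on the bench on the robot's side of the board; origin at the centre of its underside. Not part of the job
- nozzle: loose pale blast nozzle, 21 mm across, 22 mm high, standing on the board between the left-hand two bins; origin at the centre of its underside. Not part of the job
- screwdriver: loose red-handled screwdriver, 210 mm long, 27 mm thick, lying on the bench to the robot's right, in front of the vice; origin at the centre of its underside. Not part of the job

How it is judged:
By the outcome, as a careful person would: the job done as asked, in the order asked, and still so for the second after the job is handed in, with the robot touching nothing.
It also fails if it takes over 51 s, if anything falls off the work surface, if the arm or the gripper's body presses on something with over 40 N, if the wrist force passes 120 N, or if a joint passes its speed limit or range.

ROBOT

A 6-joint arm with a two-finger parallel gripper is mounted at the origin on a cart in front of the work surface, level with it; the furniture and walls round the work are solid. World frame = base frame: x ahead of the robot, y to its left, z up, the work surface at z = 0. Lengths are in m, angles in rad, forces in N, time in s.
With the tool pointing down it reaches from about 0.35 to 0.975 m from the base axis. Payload 4.9 kg.
Tool frame: the origin (TCP) lies at the very end of the fingers, on their centre line; the grasp point (between the pads) lies 19 mm behind it; z points along the fingers, y is the line along which they close (so a half turn about z gives the same grasp; the last joint's range is limited). The gripper opens to 85 mm and grips with 20 to 120 N. Pads are 22 mm wide; open, the fingers measure 114 mm over their backs; the gripper's body (76 mm by 85 mm) begins 54 mm behind the grasp point. The pads swing forward as they close: fully open they stand 13 mm farther back than shut.
Start: joints at [1.046, 0.053, 1.613, -0, 1.476, -0.119], TCP at [0.247, 0.574, 0.205] pointing down, gripper open.
Joint ranges: [-3.01, 3.01], [-1.01, 2.22], [0.06, 2.58], [-1.02, 4.17], [0.09, 2.62], [-3.14, 3.14]. Speed limits (rad/s): [2.57, 2.57, 3.14, 3.14, 3.14, 3.14].

INTERFACE

Orientations are given as a unit quaternion [w, x, y, z].
In Python, from plant import manip, vision, order gives the robot as it stands.
- The arm moves only by the tool play_rows, never from a script. Its argument "steps" is a list that holds one entry, the list of rows, each a list of 6 numbers: the shift along the tool's x, y, z in mm, then the turn, a rotation vector about the tool's x, y, z in degrees. A call has 1 to 12 rows; each row is the pose to reach, as a shift and turn from the pose commanded when the call began, along the tool's axes at that moment; what a row does not reach only later rows make up. A row lasts 1/12 s, in which the tool goes at most 41.7 mm and 7.16 degrees, less where a joint would pass 70% of its speed; a pose out of reach is approached as far as the arm can. A call with a gripper value outside its range is refused whole. "claw" is the gripper's target within -1 to 1 (fully open at 1, half-way at 0, shut at -1), set as the call begins (left out, the last holds). The fingers move at their own pace and stop on an object; the grip force is fixed at half the most. Time passes only in rows, so rows that repeat a pose let the fingers close. It gives the time, the measured TCP pose, the force, the opening and the grip force at its end, in the units of the state.
- manip.state(): the state, without advancing time (a new reading comes with each control period).
- vision.grab_frame(name): name is "scene" or "top" or "wrist"; returns (picture, depth): 420x560x3 uint8, blue, green, red; 420x560 float32, m along the optical axis (not along the pixel's ray), 0 where there is no reading.
- vision.camera_info(name): a dict with "K" (3x3 intrinsics, pixels), "eye" and "orientation" of the camera in the world; the wrist camera has in their place "T_tool_cam" (4x4, takes a point from camera to tool coordinates, whose origin is the TCP and whose axes are the flange's). Camera axes: x right, y down, z forward; pixel columns grow to the right and rows downward; lengths in m; the calibration is good to about 2 mm. A picture is of the moment at which its call begins: read the wrist's pose just before it. camera_info takes no time and is no camera call.
- order.job_done(): hands the job in; it is judged then, once.
The state is a dict: "time": time; "joint_pos": joint angles; "joint_vel": joint speeds; "joint_efforts": joint torques, N m; "tool_pos": TCP position; "tool_rot": TCP orientation; "contact_force": force on the tool from outside, world axes, zero at the start; "ft_torque": the same for the moment, N m; "gripper_width": opening from 0.0 (shut) to 1.0 (fully open); "grasp_force": force on a finger pad.
Only numpy, scipy, OpenCV 4.12 (cv2) and the standard library are available. Lean on these libraries where they do the work, as an engineer would, in place of code of your own. Each camera call takes 0.05 s, during which the arm holds its last target. There are 200 camera calls.

## Working session

There is one attempt and no reset: what is moved stays moved. The work goes in short steps, Python scripts to look and compute and a tool call to move; the robot and the scene stay as the last step left them, time stands still between calls to the robot, and variables do not carry over. Pictures are saved under pics/ and viewed, at most 10 in all, crops included, and the job is handed in when it is done.

Besides the shell and the picture viewer there is one more tool, called by a JSON object that holds its "fn" and its "kwargs", one argument or row to a line. play_rows: Moves the arm, as the interface text tells. Its arguments: {"type":"object","properties":{"steps":{"type":"array"},"claw":{"type":"number"}},"required":["steps"]}

```bash
mkdir -p pics; python3 - <<'E'
from plant import manip, vision
import cv2,numpy as np
for n in("scene","top"):
    p,d=vision.grab_frame(n); cv2.imwrite(f"pics/{n}0.png",p); np.save(f"{n}0.npy",d)
    print(n,vision.camera_info(n))
print(manip.state())
E
```

```text
scene {'K': array([[489.66252017,   0.        , 271.60991804],
       [  0.        , 489.66252017, 207.43934956],
       [  0.        ,   0.        ,   1.        ]]), 'eye': array([-0.19895282,  0.48023092,  0.65058611]), 'orientation': array([ 0.23842588, -0.47061591,  0.75025105, -0.39849357])}
top {'K': array([[425.23983105,   0.        , 278.35453064],
       [  0.        , 425.23983105, 212.3053457 ],
       [  0.        ,   0.        ,   1.        ]]), 'eye': array([0.40179755, 0.09510873, 0.95507756]), 'orientation': array([ 0.04841973, -0.70430956,  0.70720304, -0.03830714])}
{'time': 0.1, 'joint_pos': array([ 1.04599621e+00,  5.32725821e-02,  1.61417759e+00, -3.83395701e-08,
        1.47602857e+00, -1.18959357e-01]), 'joint_vel': array([ 0.00136753, -0.00159277, -0.00362269,  0.00147067, -0.00079611,
        0.00123847]), 'joint_efforts': array([-3.17162019e-06, -3.94902492e+01, -3.71361995e+01, -1.14619006e-04,
        3.87206033e-03,  5.39531513e-06]), 'tool_pos': array([0.24640336, 0.57369348, 0.20398486]), 'tool_rot': array([-2.98314855e-04,  2.01530555e-01,  9.79481774e-01, -8.94619664e-04]), 'contact_force': array([0.64379859, 0.31105756, 0.07490455]), 'ft_torque': array([0.04680111, 0.02626267, 0.06125097]), 'grasp_force': 0.0, 'gripper_width': 1.0023402637542111}
```

View pics/top0.png

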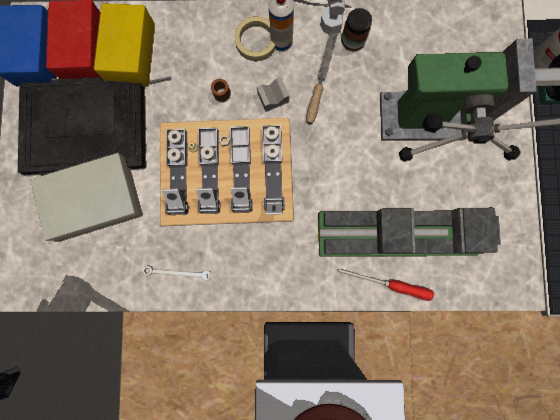

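View pics/scene0.png

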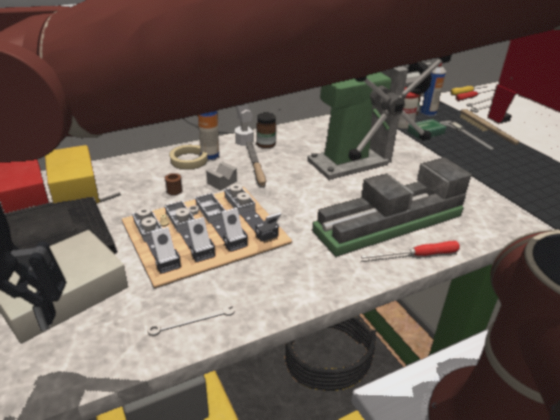

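Top view: the board spans about (160–292, 120–224), and the stands sit at columns 176, 208, 241 and 273. The outer bins look full, the second has one collet and the third is empty. I'll zoom in and measure.

```bash
cat > h.py <<'E'
import numpy as np
from plant import vision
from scipy.spatial.transform import Rotation as R
def rot(q): return R.from_quat(np.roll(q,-1)).as_matrix()
def cloud(n,d):
    c=vision.camera_info(n);K=c["K"];v,u=np.indices(d.shape)
    p=np.stack([(u-K[0,2])/K[0,0]*d,(v-K[1,2])/K[1,1]*d,d],-1)
    return p@rot(c["orientation"]).T+c["eye"]
E
python3 - <<'E'
from h import *
import cv2
d=np.load("top0.npy");P=cloud("top",d)
p=cv2.imread("pics/top0.png")
a=cv2.resize(p[112:232,150:302],None,fx=5,fy=5,interpolation=cv2.INTER_CUBIC);cv2.imwrite("pics/z.png",a)
for u,v in[(162,126),(290,122),(291,220),(163,222),(192,215),(257,215)]:print((u,v),P[v,u].round(4))
for c in(176,208,241,273):
    print(c,[(v,*(P[v,c]*1000).round().astype(int)) for v in range(184,218,2)])
E
```

```text
(162, 126) [0.7207 0.3766 0.0087]
(290, 122) [ 0.7323  0.0808 -0.0041]
(291, 220) [0.5009 0.0803 0.0102]
(163, 222) [0.4977 0.3668 0.0113]
(192, 215) [0.5134 0.3025 0.0091]
(257, 215) [0.5124 0.1562 0.011 ]
176 [(184, np.int64(583), np.int64(339), np.int64(15)), (186, np.int64(579), np.int64(339), np.int64(13)), (188, np.int64(574), np.int64(338), np.int64(16)), (190, np.int64(558), np.int64(321), np.int64(81)), (192, np.int64(554), np.int64(323), np.int64(76)), (194, np.int64(551), np.int64(324), np.int64(69)), (196, np.int64(547), np.int64(324), np.int64(69)), (198, np.int64(544), np.int64(326), np.int64(64)), (200, np.int64(541), np.int64(328), np.int64(54)), (202, np.int64(537), np.int64(329), np.int64(49)), (204, np.int64(534), np.int64(331), np.int64(42)), (206, np.int64(530), np.int64(333), np.int64(34)), (208, np.int64(526), np.int64(332), np.int64(35)), (210, np.int64(525), np.int64(338), np.int64(12)), (212, np.int64(517), np.int64(331), np.int64(38)), (214, np.int64(516), np.int64(338), np.int64(12)), (216, np.int64(511), np.int64(338), np.int64(12))]
208 [(184, np.int64(5
[... 1893 characters left out ...]
4(569), np.int64(120), np.int64(13)), (192, np.int64(563), np.int64(120), np.int64(17)), (194, np.int64(560), np.int64(120), np.int64(10)), (196, np.int64(555), np.int64(120), np.int64(12)), (198, np.int64(547), np.int64(120), np.int64(33)), (200, np.int64(545), np.int64(120), np.int64(16)), (202, np.int64(539), np.int64(120), np.int64(31)), (204, np.int64(533), np.int64(120), np.int64(38)), (206, np.int64(527), np.int64(119), np.int64(52)), (208, np.int64(521), np.int64(119), np.int64(63)), (210, np.int64(515), np.int64(119), np.int64(73)), (212, np.int64(510), np.int64(119), np.int64(82)), (214, np.int64(506), np.int64(119), np.int64(81)), (216, np.int64(510), np.int64(120), np.int64(10))]
```

View pics/z.png

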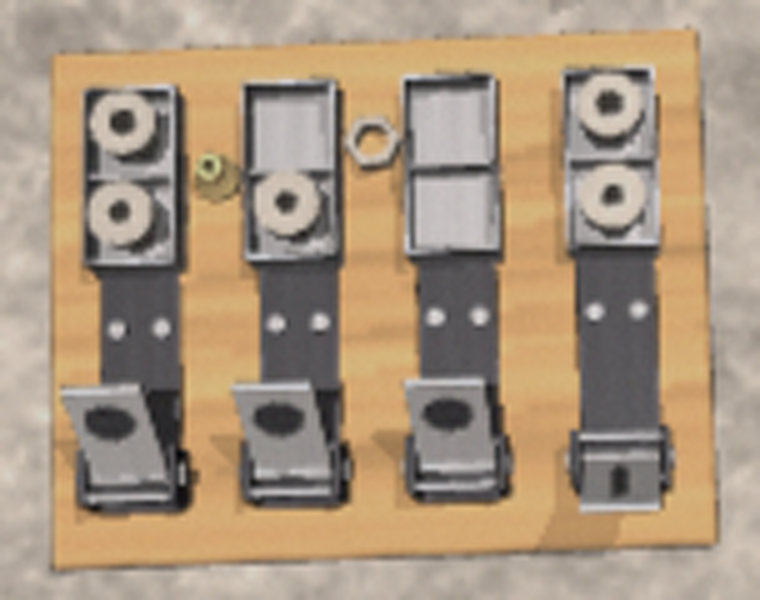

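The zoom shows the stands 1 (left) to 4 (right):
- **Bins:** 1 is full, 2 has one collet, 3 is empty and 4 is full.
- **Tags:** 1–3 lean back with the disc on top, and 4 leans to the robot.

So tags 2 and 3 must go to the front and tag 4 to the back. Tag 1 stays as it is.

```bash
python3 - <<'E'
from h import *
c=vision.camera_info("top");K=c["K"];Rm=rot(c["orientation"])
def ray(cu,cv_,z):
    u=cu/5+150-.4;v=cv_/5+112-.4
    r=Rm@np.array([(u-K[0,2])/K[0,0],(v-K[1,2])/K[1,1],1]);e=c["eye"]
    return ((e+r*(z-e[2])/r[2])*1000).round(1)[:2]
for n,p,z in[("t1L",(63,389),.079),("t1R",(140,387),.079),("t2L",(234,387),.079),("t2R",(315,385),.079),("t3L",(405,383),.079),("t3R",(487,381),.079),("t4L",(580,509),.079),("t4R",(660,507),.079),
 ("bNL",(53,568),.01),("bNR",(716,545),.01),("bFL",(53,57),.01),("bFR",(696,32),.01)]: print(n,ray(*p,z))
E
```

```text
t1L [559.5 351.1]
t1R [560.2 318.7]
t2L [560.  279.1]
t2R [560.6 245.1]
t3L [561.3 207.3]
t3R [561.9 173. ]
t4L [507.7 134. ]
t4R [508.4 100.8]
bNL [490.6 373.3]
bNR [499.6  76.3]
bFL [727.5 380.6]
bFR [737.   83.7]
```

{"fn": "play_rows", "kwargs": {
  "steps": [
    [[-37,-12,0,0,0,-3],[-74,-25,0,0,0,-6],[-111,-37,0,0,0,-9],[-148,-50,0,0,0,-12],[-185,-62,0,0,0,-15],[-222,-74,0,0,0,-18],[-259,-87,0,0,0,-21],[-296,-99,0,0,0,-25],[-333,-112,0,0,0,-25],[-370,-124,0,0,0,-25],[-407,-137,0,0,0,-25],[-443,-149,0,0,0,-25]]
  ],
  "claw": -1
}}

```text
time: 1.1
tool_pos: [0.5959, 0.2606, 0.2045]
tool_rot: [-0.0, -0.015, 1.0, -0.0]
contact_force: [-0.1, 0.9, -0.4]
gripper_width: 0.003
grasp_force: 0.0
```

{"fn": "play_rows", "kwargs": {
  "steps": [
    [[0,0,0,0,0,0],[0,0,0,0,0,0],[0,0,0,0,0,0],[0,0,0,0,0,0]]
  ]
}}

```text
time: 1.43
tool_pos: [0.5939, 0.2633, 0.2047]
tool_rot: [-0.0, -0.016, 1.0, 0.0]
contact_force: [-0.6, -0.3, -0.5]
gripper_width: 0.001
grasp_force: 0.0
```

```bash
cat > w.py <<'E'
import sys,cv2
from h import *
from plant import manip
s=manip.state();p,d=vision.grab_frame("wrist");cv2.imwrite(f"pics/{sys.argv[1]}.png",p)
T=vision.camera_info("wrist")["T_tool_cam"];K=vision.camera_info("wrist")["K"]
v,u=np.indices(d.shape)
P=np.stack([(u-K[0,2])/K[0,0]*d,(v-K[1,2])/K[1,1]*d,d],-1)@T[:3,:3].T+T[:3,3]
W=P@rot(s["tool_rot"]).T+s["tool_pos"];W[d==0]=np.nan
np.save("W.npy",W)
print(s["time"],s["tool_pos"].round(4),rot(s["tool_rot"]).round(3).tolist(),s["contact_force"].round(1),s["gripper_width"])
E
python3 w.py w1
```

```text
1.4333 [0.5939 0.2633 0.2047] [[-0.999, -0.032, -0.001], [-0.032, 0.999, 0.0], [0.001, 0.0, -1.0]] [-0.6 -0.3 -0.5] 0.001210146424882999
```

View pics/w1.png

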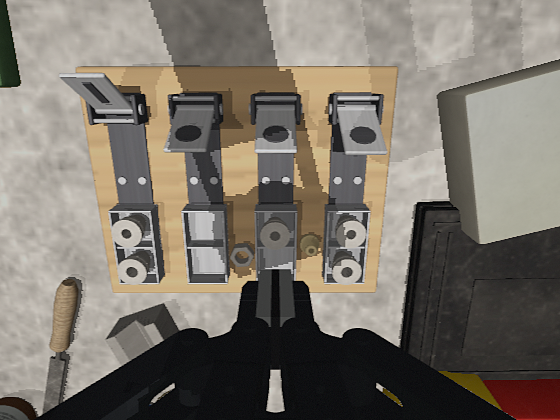

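The wrist view confirms the bins. The tag edges are at about (278,152), (188,152) and (85,75), and the fingers are in line with bin 2. Next I'll measure those edges.

```bash
python3 - <<'E'
import numpy as np
W=np.load("W.npy")
for u,v in[(262,152),(278,152),(294,152),(172,152),(188,151),(204,151),(65,76),(85,75),(100,74),(278,148),(188,148),(90,79)]:
    print((u,v),np.nanmedian(W[v-1:v+2,u-1:u+2].reshape(-1,3),0).round(3))
E
```

```text
(262, 152) [0.561 0.251 0.081]
(278, 152) [0.56  0.264 0.081]
(294, 152) [0.56  0.278 0.081]
(172, 152) [0.576 0.161 0.009]
(188, 151) [0.562 0.192 0.081]
(204, 151) [0.561 0.205 0.081]
(65, 76) [0.509 0.105 0.082]
(85, 75) [0.508 0.12  0.082]
(100, 74) [0.507 0.131 0.082]
(278, 148) [0.557 0.264 0.08 ]
(188, 148) [0.559 0.193 0.082]
(90, 79) [0.51  0.122 0.08 ]
```

{"fn": "play_rows", "kwargs": {
  "steps": [
    [[0,0,30,0,0,0],[0,0,60,0,0,0],[0,0,90,0,0,0],[0,0,120,0,0,0],[0,0,140,0,0,0],[0,0,145,0,0,0],[0,0,145,0,0,0],[5,0,145,0,0,0],[10,0,145,0,0,0],[15,0,145,0,0,0]]
  ]
}}

```text
time: 2.32
tool_pos: [0.5808, 0.2627, 0.0627]
tool_rot: [0.002, -0.015, 1.0, 0.001]
contact_force: [0.7, -0.4, 0.3]
gripper_width: -0.001
grasp_force: 0.0
```

{"fn": "play_rows", "kwargs": {
  "steps": [
    [[4,0,0,0,0,0],[8,0,0,0,0,0],[12,0,0,0,0,0],[16,0,0,0,0,0],[20,0,0,0,0,0],[24,0,0,0,0,0],[28,0,0,0,0,0],[32,0,0,0,0,0],[36,0,0,0,0,0],[40,0,0,0,0,0],[44,0,0,0,0,0],[46,0,0,0,0,0]]
  ]
}}

```text
time: 3.32
tool_pos: [0.5333, 0.2606, 0.06]
tool_rot: [-0.0, -0.015, 1.0, -0.0]
contact_force: [-0.3, 0.1, -1.1]
gripper_width: -0.001
grasp_force: 0.0
```

{"fn": "play_rows", "kwargs": {
  "steps": [
    [[2,0,0,0,0,0],[4,0,0,0,0,0],[4,0,0,0,0,0]]
  ]
}}

```text
time: 3.57
tool_pos: [0.5296, 0.2605, 0.0601]
tool_rot: [-0.0, -0.015, 1.0, -0.0]
contact_force: [0.2, 0.1, 0.3]
gripper_width: -0.0
grasp_force: 0.0
```

```bash
python3 w.py w2
```

```text
3.5667 [0.5296 0.2605 0.0601] [[-1.0, -0.031, -0.0], [-0.031, 1.0, -0.0], [0.0, -0.0, -1.0]] [0.2 0.1 0.3] -0.00019223288659053642
```

View pics/w2.png

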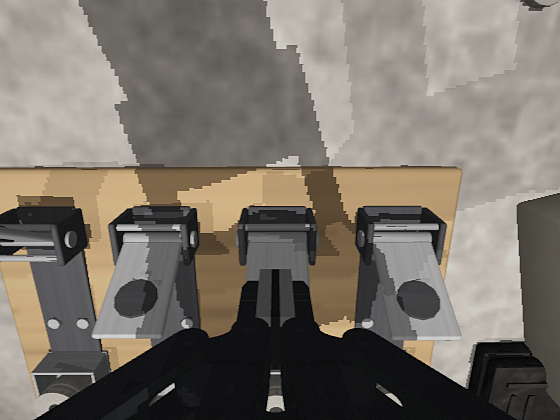

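The stand 2 tag, near (280,250), isn't clearly visible beside the fingers, so I'll check it in the depth data.

```bash
python3 - <<'E'
import numpy as np
W=np.load("W.npy")
for u in(255,280,300,30,150):
    print(u,[(v,*(W[v,u]*1000).round()) for v in range(196,285,7)])
E
```

```text
255 [(196, np.float64(511.0), np.float64(247.0), np.float64(8.0)), (203, np.float64(516.0), np.float64(247.0), np.float64(9.0)), (210, np.float64(519.0), np.float64(247.0), np.float64(13.0)), (217, np.float64(524.0), np.float64(247.0), np.float64(11.0)), (224, np.float64(520.0), np.float64(248.0), np.float64(34.0)), (231, np.float64(533.0), np.float64(248.0), np.float64(13.0)), (238, np.float64(529.0), np.float64(248.0), np.float64(33.0)), (245, np.float64(532.0), np.float64(249.0), np.float64(35.0)), (252, np.float64(535.0), np.float64(249.0), np.float64(40.0)), (259, np.float64(537.0), np.float64(249.0), np.float64(44.0)), (266, np.float64(540.0), np.float64(249.0), np.float64(47.0)), (273, np.float64(541.0), np.float64(250.0), np.float64(53.0)), (280, np.float64(543.0), np.float64(250.0), np.float64(56.0))]
280 [(196, np.float64(510.0), np.float64(263.0), np.float64(10.0)), (203, np.float64(515.0), np.float64(263.0), np.float64(9.0)), (210, np.float64(519.0), np.float64(263.0), np.float64(13.0)), (217, np.float64(523.0), np.float64(263.0), np.float64(12.0)), (224, np.float64(519.0
[... 2307 characters left out ...]
10.0)), (210, np.float64(521.0), np.float64(182.0), np.float64(13.0)), (217, np.float64(526.0), np.float64(182.0), np.float64(13.0)), (224, np.float64(521.0), np.float64(190.0), np.float64(35.0)), (231, np.float64(536.0), np.float64(181.0), np.float64(11.0)), (238, np.float64(531.0), np.float64(188.0), np.float64(32.0)), (245, np.float64(534.0), np.float64(189.0), np.float64(35.0)), (252, np.float64(537.0), np.float64(190.0), np.float64(39.0)), (259, np.float64(539.0), np.float64(191.0), np.float64(43.0)), (266, np.float64(541.0), np.float64(192.0), np.float64(47.0)), (273, np.float64(543.0), np.float64(193.0), np.float64(52.0)), (280, np.float64(545.0), np.float64(194.0), np.float64(56.0))]
```

```bash
python3 - <<'E'
import cv2
from plant import vision
from h import *
a=cv2.imread("pics/w2.png")[170:350,180:380]
p,d=vision.grab_frame("scene")
b=p[180:290,110:300]
cv2.imwrite("pics/m.png",np.hstack([cv2.resize(a,(400,360),interpolation=2),cv2.resize(b,(400,360),interpolation=2)]))
E
```

```text
(no output)
```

View pics/m.png

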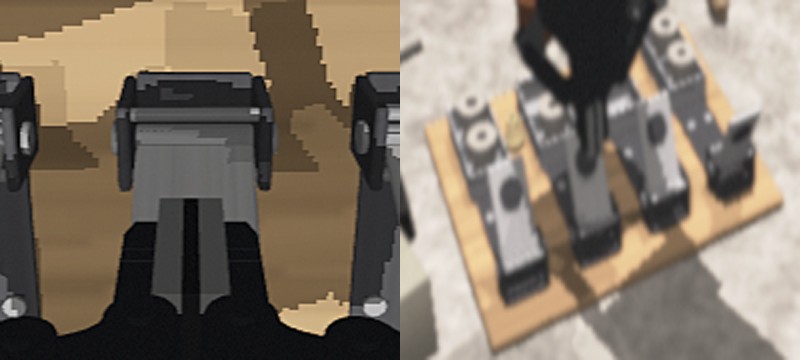

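Depth shows tag 2 still leaning back, with the fingers now on its robot side. I'll raise them clear and look again.

{"fn": "play_rows", "kwargs": {
  "steps": [
    [[0,0,-20,0,0,0],[0,0,-40,0,0,0],[0,0,-60,0,0,0],[0,0,-60,0,0,0]]
  ]
}}

```text
time: 4.0
tool_pos: [0.5331, 0.2615, 0.1254]
tool_rot: [0.004, -0.015, 1.0, 0.001]
contact_force: [0.9, 0.1, 1.6]
gripper_width: -0.002
grasp_force: 0.0
```

```bash
python3 w.py w3; python3 - <<'E'
from h import *
W=np.load("W.npy")
import cv2
p,d=vision.grab_frame("top");P=cloud("top",d)
a=cv2.imread("pics/w3.png");
b=cv2.resize(p[112:232,150:302],None,fx=3,fy=3,interpolation=2)
cv2.imwrite("pics/m2.png",np.hstack([cv2.resize(a,(344,258)),b[:258]]) if 0 else np.hstack([cv2.resize(a,(344,258)),b[51:309,:]]))
E
```

```text
4.0 [0.5331 0.2615 0.1254] [[-1.0, -0.031, 0.008], [-0.031, 1.0, 0.003], [-0.008, 0.003, -1.0]] [0.9 0.1 1.6] -0.0015097403397566812
```

View pics/m2.png

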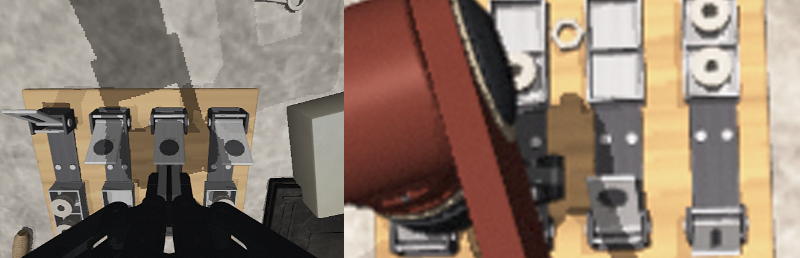

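Tag 2 never moved. The visible fingertip seems to end higher than the stated TCP, so I'll measure where the tip really is in the tool frame.

```bash
python3 - <<'E'
from h import *
from plant import manip
import cv2
s=manip.state()
W=np.load("W.npy");R_=rot(s["tool_rot"]);P=((W-s["tool_pos"])@R_)*1000
print(s["tool_pos"])
c=vision.camera_info("wrist");T=c["T_tool_cam"];print(T.round(3).tolist())
q=np.linalg.inv(T)@np.array([0,0,0,1]);p=c["K"]@q[:3];print("TCP px",p[:2]/p[2])
for u in(268,274,278,282,290):
    print(u,[(v,*P[v,u].round()) for v in range(250,330,6)])
E
```

```text
[0.53077172 0.26070449 0.12107766]
[[0.0, -0.944, -0.329, 0.085], [1.0, -0.0, 0.001, -0.001], [-0.001, -0.329, 0.944, -0.168], [0.0, 0.0, 0.0, 1.0]]
TCP px [276.06484135 260.97537239]
268 [(250, np.float64(-21.0), np.float64(-4.0), np.float64(47.0)), (256, np.float64(-24.0), np.float64(-4.0), np.float64(44.0)), (262, np.float64(-26.0), np.float64(-4.0), np.float64(41.0)), (268, np.float64(-67.0), np.float64(-5.0), np.float64(108.0)), (274, np.float64(9.0), np.float64(-3.0), np.float64(-38.0)), (280, np.float64(9.0), np.float64(-3.0), np.float64(-43.0)), (286, np.float64(9.0), np.float64(-3.0), np.float64(-47.0)), (292, np.float64(9.0), np.float64(-3.0), np.float64(-51.0)), (298, np.float64(10.0), np.float64(-2.0), np.float64(-57.0)), (304, np.float64(9.0), np.float64(-2.0), np.float64(-60.0)), (310, np.float64(9.0), np.float64(-2.0), np.float64(-64.0)), (316, np.float64(9.0), np.float64(-2.0), np.float64(-67.0)), (322, np.float64(7.0), np.float64(-2.0), np.float64(-67.0)), (328, np.float64(10.0), np.float64(-2.0), np.float64(-74.0))]
274 [(250, np.float64(-21.0), np.float64(-0.0), np
[... 2676 characters left out ...]
float64(10.0), np.float64(41.0)), (268, np.float64(-68.0), np.float64(13.0), np.float64(109.0)), (274, np.float64(9.0), np.float64(6.0), np.float64(-38.0)), (280, np.float64(9.0), np.float64(6.0), np.float64(-42.0)), (286, np.float64(8.0), np.float64(6.0), np.float64(-46.0)), (292, np.float64(10.0), np.float64(6.0), np.float64(-53.0)), (298, np.float64(9.0), np.float64(6.0), np.float64(-55.0)), (304, np.float64(9.0), np.float64(5.0), np.float64(-59.0)), (310, np.float64(10.0), np.float64(5.0), np.float64(-64.0)), (316, np.float64(8.0), np.float64(5.0), np.float64(-66.0)), (322, np.float64(10.0), np.float64(5.0), np.float64(-72.0)), (328, np.float64(10.0), np.float64(5.0), np.float64(-74.0))]
```

```bash
python3 - <<'E'
import cv2
a=cv2.imread("pics/w3.png")[150:390,180:380];cv2.imwrite("pics/m3.png",cv2.resize(a,None,fx=2.5,fy=2.5,interpolation=2))
E
```

```text
(no output)
```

View pics/m3.png

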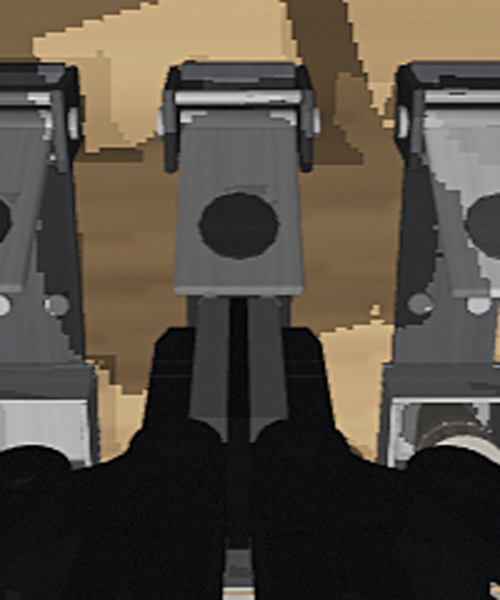

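The pads end about 35 mm behind the nominal TCP, so the fingertips passed above the tag at about z = 94 mm. I'll profile the gripper shape near the tip before going lower.

```bash
python3 - <<'E'
from h import *
s=__import__("plant").manip.state()
W=np.load("W.npy");P=((W-s["tool_pos"])@rot(s["tool_rot"]))*1000
G=P[~np.isnan(P[...,0])];G=G[G[:,2]<-10]
print("max z",G[:,2].max(), np.percentile(G[:,2],99.5))
for a in range(-120,-20,6):
    g=G[(G[:,2]>=a)&(G[:,2]<a+6)]
    if len(g):print(a,len(g),"x",g[:,0].min().round(),g[:,0].max().round(),"y",g[:,1].min().round(),g[:,1].max().round())
E
```

```text
max z -32.49916302396075 -37.21172847236914
-114 2062 x 10.0 17.0 y -55.0 55.0
-108 5971 x 4.0 17.0 y -56.0 55.0
-102 5475 x -0.0 17.0 y -52.0 51.0
-96 3326 x -10.0 16.0 y -46.0 46.0
-90 6859 x -13.0 12.0 y -42.0 41.0
-84 3596 x -14.0 13.0 y -37.0 37.0
-78 2040 x -14.0 13.0 y -32.0 32.0
-72 1010 x -13.0 12.0 y -20.0 19.0
-66 508 x -6.0 10.0 y -14.0 13.0
-60 680 x 4.0 10.0 y -14.0 13.0
-54 607 x 3.0 10.0 y -14.0 14.0
-48 526 x 4.0 10.0 y -14.0 13.0
-42 438 x 4.0 10.0 y -14.0 13.0
-36 103 x 8.0 10.0 y -7.0 7.0
```

{"fn": "play_rows", "kwargs": {
  "steps": [
    [[-22,0,0,0,0,0],[-44,0,0,0,0,0],[-65,1,0,0,0,0],[-65,1,0,0,0,0],[-65,1,20,0,0,0],[-65,1,40,0,0,0],[-65,1,60,0,0,0],[-65,1,80,0,0,0],[-65,1,90,0,0,0],[-65,1,94,0,0,0],[-65,1,94,0,0,0],[-65,1,94,0,0,0]]
  ]
}}

```text
time: 5.1
tool_pos: [0.5951, 0.2636, 0.0266]
tool_rot: [0.0, -0.015, 1.0, 0.0]
contact_force: [-0.3, 0.1, 0.7]
gripper_width: -0.0
grasp_force: 0.0
```

{"fn": "play_rows", "kwargs": {
  "steps": [
    [[4,0,0,0,0,0],[8,0,0,0,0,0],[12,0,0,0,0,0],[16,0,0,0,0,0],[20,0,0,0,0,0],[24,0,0,0,0,0],[28,0,0,0,0,0],[32,0,0,0,0,0],[36,0,0,0,0,0],[40,0,0,0,0,0],[40,0,0,0,0,0]]
  ]
}}

```text
time: 6.02
tool_pos: [0.5539, 0.2622, 0.0258]
tool_rot: [-0.001, -0.015, 1.0, -0.0]
contact_force: [-0.2, -0.1, -1.1]
gripper_width: -0.002
grasp_force: 0.0
```

```bash
cat > tag.py <<'E'
import numpy as np
# points over the stands 13..95 mm above the bench, near each hinge, excluding the gripper
W=np.load("W.npy")
from h import *
from plant import manip
s=manip.state();P=(W-s["tool_pos"])@rot(s["tool_rot"])
for n,x,y in(("1",.527,.334),("2",.529,.262),("3",.531,.190),("4",.534,.118)):
    m=(abs(W[...,1]-y)<.014)&(abs(W[...,0]-x)<.06)&(W[...,2]>.048)&(W[...,2]<.095)
    m&=~((abs(P[...,1])<.016)&(abs(P[...,0])<.013)&(P[...,2]<-.03))
    g=W[m]
    if len(g)>10:
        k=np.polyfit(g[:,2],g[:,0],1);print(n,len(g),"lean deg",np.degrees(np.arctan(k[0])).round(1),"zmax",g[:,2].max().round(3),"x at z.06",np.polyval(k,.06).round(4))
    else: print(n,len(g))
E
python3 w.py w4; python3 tag.py
```

```text
6.0167 [0.5539 0.2622 0.0258] [[-1.0, -0.031, -0.001], [-0.031, 1.0, -0.0], [0.001, -0.0, -1.0]] [-0.2 -0.1 -1.1] -0.0015703714222194765
1 6487 lean deg 31.9 zmax 0.082 x at z.06 0.5437
2 5646 lean deg 11.1 zmax 0.095 x at z.06 0.5331
3 6479 lean deg 29.1 zmax 0.084 x at z.06 0.5466
4 0
```

Now the tag is moving: its lean has dropped from about 30° to 11°. I'll keep pushing.

{"fn": "play_rows", "kwargs": {
  "steps": [
    [[3,0,0,0,0,0],[6,0,0,0,0,0],[9,0,0,0,0,0],[12,0,0,0,0,0],[15,0,0,0,0,0],[18,0,0,0,0,0],[21,0,0,0,0,0],[24,0,0,0,0,0],[27,0,0,0,0,0],[28,0,0,0,0,0],[29,0,0,0,0,0],[29,0,0,0,0,0]]
  ]
}}

```text
time: 7.07
tool_pos: [0.5271, 0.2615, 0.0269]
tool_rot: [0.001, -0.015, 1.0, 0.0]
contact_force: [4.9, 0.2, -0.3]
gripper_width: -0.006
grasp_force: 1.9
```

{"fn": "play_rows", "kwargs": {
  "steps": [
    [[1,0,0,0,0,0],[2,0,0,0,0,0],[2,0,0,0,0,0],[2,0,0,0,0,0]]
  ]
}}

```text
time: 7.4
tool_pos: [0.5266, 0.2615, 0.0275]
tool_rot: [0.003, -0.015, 1.0, 0.0]
contact_force: [7.5, 0.6, 0.1]
gripper_width: -0.004
grasp_force: 3.1
```

```bash
python3 w.py w5; python3 tag.py
```

```text
7.4 [0.5266 0.2615 0.0275] [[-1.0, -0.03, 0.006], [-0.03, 1.0, 0.001], [-0.006, 0.001, -1.0]] [7.5 0.6 0.1] -0.004058917108997157
1 4760 lean deg 30.0 zmax 0.082 x at z.06 0.5436
2 1804 lean deg -37.7 zmax 0.095 x at z.06 0.5112
3 4825 lean deg 28.0 zmax 0.083 x at z.06 0.5466
4 0
```

{"fn": "play_rows", "kwargs": {
  "steps": [
    [[-8,0,0,0,0,0],[-20,0,0,0,0,0],[-40,0,-15,0,0,0],[-60,-20,-40,0,0,0],[-70,-50,-40,0,0,0],[-70,-72,-40,0,0,0],[-70,-72,-40,0,0,0],[-70,-72,-20,0,0,0],[-70,-72,0,0,0,0],[-70,-72,0,0,0,0],[-70,-72,0,0,0,0]]
  ]
}}

```text
time: 8.37
tool_pos: [0.5936, 0.1916, 0.0238]
tool_rot: [-0.003, -0.015, 1.0, -0.0]
contact_force: [-0.5, 0.5, -0.1]
gripper_width: 0.001
grasp_force: 0.0
```

{"fn": "play_rows", "kwargs": {
  "steps": [
    [[4,0,0,0,0,0],[8,0,0,0,0,0],[12,0,0,0,0,0],[16,0,0,0,0,0],[20,0,0,0,0,0],[24,0,0,0,0,0],[28,0,0,0,0,0],[32,0,0,0,0,0],[36,0,0,0,0,0],[40,0,0,0,0,0],[44,0,0,0,0,0],[44,0,0,0,0,0]]
  ]
}}

```text
time: 9.37
tool_pos: [0.5511, 0.1901, 0.0258]
tool_rot: [-0.001, -0.015, 1.0, -0.0]
contact_force: [0.3, 0.7, 0.4]
gripper_width: 0.001
grasp_force: 0.0
```

```bash
python3 w.py w6; python3 tag.py
```

```text
9.3667 [0.5511 0.1901 0.0258] [[-1.0, -0.031, -0.001], [-0.031, 1.0, -0.0], [0.001, -0.0, -1.0]] [0.3 0.7 0.4] 0.000952792092826796
1 0
2 3111 lean deg -37.9 zmax 0.081 x at z.06 0.5117
3 5195 lean deg 6.0 zmax 0.095 x at z.06 0.5323
4 2098 lean deg -32.0 zmax 0.084 x at z.06 0.5215
```

{"fn": "play_rows", "kwargs": {
  "steps": [
    [[3,0,0,0,0,0],[6,0,0,0,0,0],[9,0,0,0,0,0],[12,0,0,0,0,0],[15,0,0,0,0,0],[18,0,0,0,0,0],[20,0,0,0,0,0],[22,0,0,0,0,0],[24,0,0,0,0,0],[25,0,0,0,0,0],[25,0,0,0,0,0],[25,0,0,0,0,0]]
  ]
}}

```text
time: 10.42
tool_pos: [0.5292, 0.1895, 0.0274]
tool_rot: [0.003, -0.015, 1.0, 0.0]
contact_force: [5.2, -0.3, 0.2]
gripper_width: 0.0
grasp_force: 2.1
```

```bash
python3 w.py w7; python3 tag.py
```

```text
10.4167 [0.5292 0.1895 0.0274] [[-1.0, -0.03, 0.005], [-0.03, 1.0, 0.001], [-0.005, 0.0, -1.0]] [ 5.2 -0.3  0.2] 0.0003620326446606505
1 15 lean deg 30.9 zmax 0.05 x at z.06 0.5445
2 1837 lean deg -39.0 zmax 0.081 x at z.06 0.5118
3 1877 lean deg -37.2 zmax 0.095 x at z.06 0.5135
4 1353 lean deg -24.2 zmax 0.084 x at z.06 0.5169
```

{"fn": "play_rows", "kwargs": {
  "steps": [
    [[-8,0,0,0,0,0],[-20,0,0,0,0,0],[-20,0,-30,0,0,0],[-20,0,-60,0,0,0],[0,-20,-65,0,0,0],[27,-45,-65,0,0,0],[54,-71,-65,0,0,0],[54,-71,-65,0,0,0],[54,-71,-40,0,0,0],[54,-71,-15,0,0,0],[54,-71,0,0,0,0],[54,-71,0,0,0,0]]
  ]
}}

```text
time: 11.47
tool_pos: [0.4717, 0.1164, 0.022]
tool_rot: [-0.004, -0.015, 1.0, -0.0]
contact_force: [-0.1, 0.1, -0.9]
gripper_width: -0.0
grasp_force: 0.0
```

```bash
python3 w.py w8; python3 tag.py
```

```text
11.4667 [0.4717 0.1164 0.022 ] [[-1.0, -0.03, -0.009], [-0.03, 1.0, -0.001], [0.009, -0.0, -1.0]] [-0.1  0.1 -0.9] -0.00024925071449475504
1 0
2 17 lean deg -34.9 zmax 0.054 x at z.06 0.507
3 560 lean deg -27.6 zmax 0.08 x at z.06 0.507
4 432 lean deg -25.0 zmax 0.082 x at z.06 0.5151
```

{"fn": "play_rows", "kwargs": {
  "steps": [
    [[-4,0,0,0,0,0],[-8,0,0,0,0,0],[-12,0,0,0,0,0],[-16,0,0,0,0,0],[-20,0,0,0,0,0],[-24,0,0,0,0,0],[-28,0,0,0,0,0],[-32,0,0,0,0,0],[-36,0,0,0,0,0],[-40,0,0,0,0,0],[-40,0,0,0,0,0]]
  ]
}}

```text
time: 12.43
tool_pos: [0.5161, 0.1179, 0.0262]
tool_rot: [0.0, -0.015, 1.0, -0.0]
contact_force: [-0.7, -0.3, 0.6]
gripper_width: -0.001
grasp_force: 0.0
```

{"fn": "play_rows", "kwargs": {
  "steps": [
    [[-3,0,0,0,0,0],[-6,0,0,0,0,0],[-9,0,0,0,0,0],[-12,0,0,0,0,0],[-15,0,0,0,0,0],[-18,0,0,0,0,0],[-20,0,0,0,0,0],[-22,0,0,0,0,0],[-22,0,0,0,0,0]]
  ]
}}

```text
time: 13.18
tool_pos: [0.5376, 0.1186, 0.0261]
tool_rot: [0.0, -0.015, 1.0, 0.0]
contact_force: [-0.7, -0.7, -0.2]
gripper_width: -0.001
grasp_force: 0.2
```

```bash
python3 w.py w9; python3 tag.py
```

```text
13.1833 [0.5376 0.1186 0.0261] [[-1.0, -0.03, 0.0], [-0.03, 1.0, 0.0], [-0.0, 0.0, -1.0]] [-0.7 -0.7 -0.2] -0.0009686430959563832
1 0
2 0
3 2156 lean deg -38.5 zmax 0.081 x at z.06 0.5141
4 324 lean deg 9.6 zmax 0.095 x at z.06 0.5523
```

Nearly there; I'll push the last few millimetres until the force rises.

{"fn": "play_rows", "kwargs": {
  "steps": [
    [[-1,0,0,0,0,0],[-2,0,0,0,0,0],[-3,0,0,0,0,0],[-3,0,0,0,0,0],[-3,0,0,0,0,0]]
  ]
}}

```text
time: 13.65
tool_pos: [0.539, 0.1187, 0.0257]
tool_rot: [-0.002, -0.015, 1.0, -0.0]
contact_force: [-4.8, -0.5, 1.3]
gripper_width: 0.003
grasp_force: 2.5
```

{"fn": "play_rows", "kwargs": {
  "steps": [
    [[8,0,0,0,0,0],[20,0,0,0,0,0],[20,0,-30,0,0,0],[20,0,-65,0,0,0],[10,25,-100,0,0,0],[0,50,-135,0,0,0],[-20,75,-170,0,0,0],[-40,100,-200,0,0,0],[-40,110,-200,0,0,0],[-40,110,-200,0,0,0],[-40,110,-200,0,0,0],[-40,110,-200,0,0,0]]
  ]
}}

```text
time: 14.65
tool_pos: [0.5761, 0.2293, 0.2248]
tool_rot: [-0.001, -0.015, 1.0, -0.0]
contact_force: [-0.4, -0.5, -0.4]
gripper_width: 0.0
grasp_force: 0.0
```

```bash
python3 w.py w10; python3 tag.py
```

```text
14.65 [0.5761 0.2293 0.2248] [[-1.0, -0.03, -0.001], [-0.03, 1.0, -0.001], [0.002, -0.001, -1.0]] [-0.4 -0.5 -0.4] 0.000390678056378412
1 995 lean deg 32.2 zmax 0.082 x at z.06 0.5439
2 943 lean deg -36.9 zmax 0.081 x at z.06 0.5117
3 930 lean deg -36.6 zmax 0.081 x at z.06 0.5141
4 1026 lean deg 36.1 zmax 0.08 x at z.06 0.5539
```

View pics/w10.png

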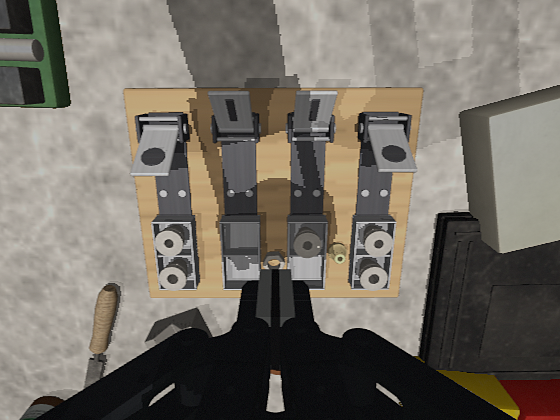

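The final view shows the tags of the two full bins leaning back, disc up, at (157,150) and (390,150). The tags of bins 2 and 3 lean to the robot, bar up, at (315,115) and (232,115). The collets, nut and nozzle have not moved.

```bash
python3 -c "
from plant import order; print(order.job_done())"
```

```text
the job is handed in; nothing more can be done
None
```

The job is handed in: only the two full (outer) bins' tags lean back with the disc on top, and the middle two lean towards the robot. My first push on one middle tag missed above it, so I repeated it lower; the judge's verdict was not shown.

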